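# Store a charged cell in its flip-cap tube

## Robot

A 6-joint arm with a two-finger parallel gripper is mounted at the origin on a cart in front of the work surface, level with it; the furniture and walls round the work are solid. World frame = base frame: x ahead of the robot, y to its left, z up, the work surface at z = 0. Lengths are in m, angles in degrees, forces in N, time in s.
With the tool pointing down it reaches from about 0.3 to 0.75 m from the base axis. Payload 8.5 kg.
Tool frame: the origin (TCP) lies on the centre line of the jaws, within the pads' length; the fingertips stand 25 mm ahead of it and the grasp point (between the pads) lies 6 mm ahead of it; z points along the fingers, y is the line along which they close (so a half turn about z gives the same grasp; the last joint's range is limited). The gripper opens to 85 mm and grips with 20 to 120 N. Pads are 22 mm wide; open, the fingers measure 114 mm over their backs; the gripper's body (76 mm by 85 mm) begins 54 mm behind the grasp point. The pads swing forward as they close: fully open they stand 13 mm farther back than shut.
Start: joints at [-87.221, 21.807, 74.336, -0, 83.858, -12.336], TCP at [0.143, -0.531, 0.256] pointing down, gripper open.
Joint ranges: [-178.18, 178.18], [-50.72, 133.34], [12.68, 142.11], [-81.47, 261.47], [9.98, 163.14], [-165.26, 165.26]. Speed limits (degrees/s): [136.94, 136.94, 180, 180, 180, 180].

## Interface

Orientations are given as a 3x3 rotation matrix whose columns are the frame's x, y, z axes.
In Python, from rig import telemetry, optics, env gives the robot as it stands.
- The arm moves only by the tool send_rows, never from a script. Its argument "deltas" is a list that holds one entry, the list of rows, each a list of 7 numbers: the shift along the tool's x, y, z in m, then the turn, a rotation vector about the tool's x, y, z in rad, then the opening, from -1 (shut) to 1 (fully open), so that 0 is half open. In form: [[[x, y, z, ax, ay, az, grip], ...]]. A call has 1 to 12 rows; each row shifts and turns the commanded pose from where the row before left it, along the tool's axes as they then stand; what a row does not reach is not made up. A row lasts 1/8 s, in which the tool goes at most 62.5 mm and 10.7 degrees, less where a joint would pass 70% of its speed; a pose out of reach is approached as far as the arm can. A call is refused whole if a number of a shift passes 0.0625 or a number of a turn 0.188, either way. A call with a gripper value outside its range is refused whole. The fingers move at their own pace and stop on an object; "squeeze" is the grip in N (left out, the last holds). Time passes only in rows, so rows that do not move let the fingers close. It gives the time, the measured TCP pose, the force, the opening and the grip force at its end, in the units of the state.
- telemetry.observe(): the state, without advancing time (a new reading comes with each control period).
- optics.get_image(name): name is "side" or "top"; returns a dict with "image" (400x640x3 uint8, red, green, blue), "range_z" (400x640 float32, m along the optical axis (not along the pixel's ray), 0 where there is no reading), "K" (3x3 intrinsics, pixels), "k1" (the pictures are not rectified: a ray, as slopes to the right and down, at radius r is drawn at 1 + k1 r^2 times it, then the intrinsics apply), "rvec" (rotation vector, rad) and "tvec" (3), from world to camera coordinates, as OpenCV has them. Camera axes: x right, y down, z forward; pixel columns grow to the right and rows downward; lengths in m; the calibration is good to about 2 mm. A picture is of the moment at which its call begins.
- env.close_job(): hands the job in; it is judged then, once.
The state is a dict: "time_s": time; "q": joint angles; "qvel": joint speeds; "joint_efforts": joint torques, N m; "position": TCP position; "tool_rot": TCP orientation; "ft_force": force on the tool from outside, world axes, zero at the start; "wrist_torque": the same for the moment, N m; "grip_width": finger opening in m; "gripper_force": force on a finger pad.
Only numpy, scipy, OpenCV 4.12 (cv2) and the standard library are available. Lean on these libraries where they do the work, as an engineer would, in place of code of your own. Each camera call takes 0.05 s, during which the arm holds its last target. There are 200 camera calls.

## Task

The green battery cell on the bench is freshly charged and must not lie about among the metal tools: flick open the snap cap of the empty green-capped tube in the leaning rack, slide the green cell all the way down into that tube with its button end still up, and press the cap shut until it snaps. Leave the orange cell, the other capped tubes and the rest of the bench as they are.

Things in the scene. Friction and masses are not known exactly. Their poses are not given: they have to be found in the camera images.
- cell_green: loose AA battery cell with a green wrapper, 14 mm diameter, 50 mm tall with its small button contact, standing upright on the bench, button up; origin at the centre of its lower (flat) end, z along the cell to the button
- cell_orange: the same cell with an orange wrapper, standing 80 to 230 mm from the green one; origin at the centre of its lower end. A bystander
- rack: grey, black and aluminium bench rack, 112 mm deep (x), 176 mm wide (y), fixed to the bench; origin at the centre of its underside, x away from the robot, y along the row. It holds three fixed clear tubes, 52 mm apart, in any order, their tops leaning 25 degrees towards the robot (the rack's -x); they stand 25 mm clear of its upper shelf
- tube_green_mouth (a point): centre of the mouth of the empty tube (the one with the green cap), on the tube's axis, about 94 mm over the bench. The tube is 22 mm outside, 17 mm bore, 57 mm deep; its axis runs from tube_green_seat to tube_green_mouth (25 degrees from vertical, leaning to the rack's -x)
- tube_green_seat (a point): centre of the floor of that tube's bore, 57 mm below the mouth along the axis
- cap_green (a joint): hinge of the green cap, rad: 0 shut and snapped in, 2.4 fully open. The hinge line is parallel to the rack's y, 13.5 mm behind the tube's axis and 1 mm above the mouth. A snap holds the cap shut: 2 to 4 N upward at the lip frees it after 0.15 rad, then the sprung hinge throws it open and holds it. To shut it, push it over from behind and press its top along the tube with 10 to 15 N
- cap_green_lip (a point): middle of the upturned thumb lip at the front (robot side) of the green cap; moves with the cap. The lip is 12 mm wide along the rack's y and 3.5 mm thick; its end stands about 8 mm above the cap's top. With the cap shut this point lies 20.5 mm in front of the tube's axis and 10 mm above the mouth, measured in the tube's own leaning directions
- cap_green_top (a point): centre of the flat top of the green cap (a disc of 25 mm diameter); moves with the cap. With the cap shut it lies on the tube's axis, 6 mm above the mouth; it is 13.5 mm from the hinge line
- cap_blue (a joint): hinge of the blue cap on a neighbouring tube of the same make that holds a cell; shut at 0. A bystander
- cap_white (a joint): hinge of the white cap on the other neighbouring tube, which holds a cell; shut at 0. A bystander
- flux_jar: small white jar with a screw lid, 37 mm diameter, 30 mm high, loose; origin at the centre of its underside. A bystander
- side_cutter: blue side cutters lying flat, 55 x 134 x 12 mm, loose; origin at the centre of the underside. A bystander
- driver_yellow: yellow screwdriver lying flat, 26 x 174 x 24 mm, loose; origin at the centre of the underside. A bystander
- tape_roll: roll of masking tape lying flat, 46 mm diameter, 19 mm high, loose; origin at the centre of the underside. A bystander
- multimeter: orange multimeter standing at the back left, 154 x 100 x 173 mm, fixed; origin at the centre of its underside. A bystander

How it is judged (in metres and radians):
On the way, in this order (a step that is already met when the one before it is completed fails the run):
1. the green cap stands open (value of joint cap_green above 1.3 rad), for 0.2 s.
2. the green cell stands in the green-capped tube, button up, its lower end within 8 mm of the tube's floor (distance between cell_green and tube_green_seat below 0.008 m), for 0.2 s.
At the end, for the whole second after the job is handed in: The green cell rests in the green-capped tube, button up, its lower end within 8 mm of the tube's floor and at rest, and the green cap is snapped shut (hinge below 0.08 rad) (distance between cell_green and tube_green_seat below 0.008 m and value of joint cap_green below 0.08 rad and linear speed of cell_green below 0.02 m/s); the robot touches nothing.
It fails at once if the cap of another tube is opened (more than 0.15 rad) (value of joint any of cap_blue, cap_white above 0.15 rad).
It fails at once if the orange cell is moved more than 20 mm or knocked over (distance of cell_orange from where it was at the start of the episode above 0.02 m or angle between cell_orange's own z axis and vertical above 0.5 rad).
It fails at once if the jar, the cutters, the screwdriver or the tape is moved more than 25 mm (distance of any of flux_jar, side_cutter, driver_yellow, tape_roll from where it was at the start of the episode above 0.025 m).
It also fails if it takes over 54 s, if anything falls off the work surface, if the arm or the gripper's body presses on something with over 40 N, if the wrist force passes 120 N, or if a joint passes its speed limit or range.

## Working session

There is one attempt and no reset: what is moved stays moved. The work goes in short steps, Python scripts to look and compute and a tool call to move; the robot and the scene stay as the last step left them, time stands still between calls to the robot, and variables do not carry over. Pictures are saved under pics/ and viewed, at most 10 in all, crops included, and the job is handed in when it is done.

Besides the shell and the picture viewer there is one more tool, called after "Request:" by a JSON object that holds its "fn" and its "kwargs", one argument or row to a line. send_rows: Moves the arm, as the interface text tells. Its arguments: {"type":"object","properties":{"deltas":{"type":"array"},"squeeze":{"type":"number"}},"required":["deltas"]}

```bash
ls; mkdir -p pics
cat > h.py <<'E'
import numpy as np, cv2
from rig import telemetry, optics, env
def cam(n):
    d=optics.get_image(n); d['R']=cv2.Rodrigues(np.array(d['rvec'],float))[0]; d['t']=np.array(d['tvec'],float).ravel(); return d
def ray(d,u,v):
    K=np.array(d['K']); p=np.array([(u-K[0,2])/K[0,0],(v-K[1,2])/K[1,1]]); q=p.copy()
    for _ in range(20): q=p/(1+d['k1']*(q@q))
    return q
def p3(d,u,v,z=None):
    q=ray(d,u,v); 
    if z is None: z=d['range_z'][int(v),int(u)]
    return d['R'].T@(np.array([q[0]*z,q[1]*z,z])-d['t'])
def onplane(d,u,v,h):
    q=ray(d,u,v); r=d['R'].T@np.array([q[0],q[1],1]); c=-d['R'].T@d['t']; return c+r*(h-c[2])/r[2]
def proj(d,P):
    c=d['R']@np.array(P)+d['t']; q=c[:2]/c[2]; q=q*(1+d['k1']*(q@q)); K=np.array(d['K']); return np.array([K[0,0]*q[0]+K[0,2],K[1,1]*q[1]+K[1,2]])
def cloud(d):
    v,u=np.mgrid[0:400,0:640]; K=np.array(d['K'],float)
    q=cv2.undistortPoints(np.stack([u,v],-1).reshape(-1,1,2).astype(float),K,np.array([d['k1'],0,0,0,0.])).reshape(400,640,2)
    z=d['range_z'][...,None]; return (np.concatenate([q*z,z],-1)-d['t'])@d['R']
def save(d,name,box=None,s=1):
    im=d['image'][...,::-1]
    if box: im=im[box[1]:box[3],box[0]:box[2]]
    cv2.imwrite('pics/'+name,cv2.resize(im,None,fx=s,fy=s,interpolation=cv2.INTER_CUBIC))
E
python3 - <<'E'
from h import *
np.set_printoptions(precision=4,suppress=True)
a=cam('side');b=cam('top')
save(a,'side0.png');save(b,'top0.png')
for d in(a,b): print(-d['R'].T@d['t'],d['K'],d['k1'],d['R'][2])
s=telemetry.observe();print(s)
E
```

```text
pics
[0.0963 0.724  0.6634] [[427.2557   0.     320.0211]
 [  0.     427.2557 195.1609]
 [  0.       0.       1.    ]] 0.03633199722848985 [ 0.4324 -0.7039 -0.5635]
[0.3773 0.0196 1.0167] [[388.8774   0.     323.0785]
 [  0.     388.8774 202.5879]
 [  0.       0.       1.    ]] -0.06989092170834359 [ 0.1698 -0.0345 -0.9849]
{'time_s': 0.1, 'q': array([-87.2207,  21.8388,  74.3784,  -0.    ,  83.8584, -12.3332]), 'qvel': array([ 0.0126, -0.004 , -0.2154,  0.0124,  0.0211, -0.0309]), 'joint_efforts': array([  0.0042, -44.9219, -23.1651,  -0.0001,   0.0037,  -0.    ]), 'position': array([ 0.1434, -0.5307,  0.2558]), 'tool_rot': array([[ 0.9654,  0.2607, -0.0001],
       [ 0.2607, -0.9654,  0.0013],
       [ 0.0003, -0.0013, -1.    ]]), 'ft_force': array([ 0.2707, -0.4619,  0.2698]), 'wrist_torque': array([ 0.0292,  0.0092, -0.0468]), 'gripper_force': 0.0, 'grip_width': 0.08575429443370106}
```

View pics/side0.png

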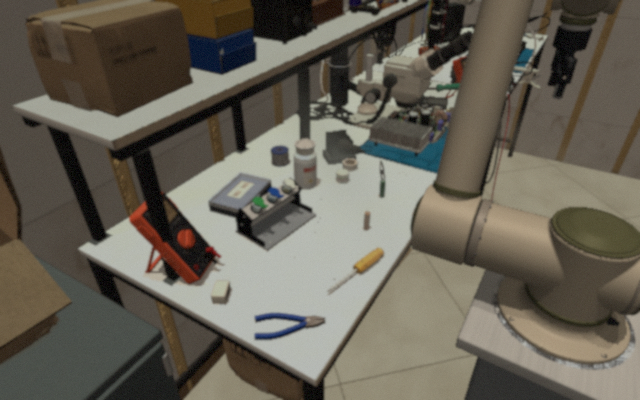

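View pics/top0.png

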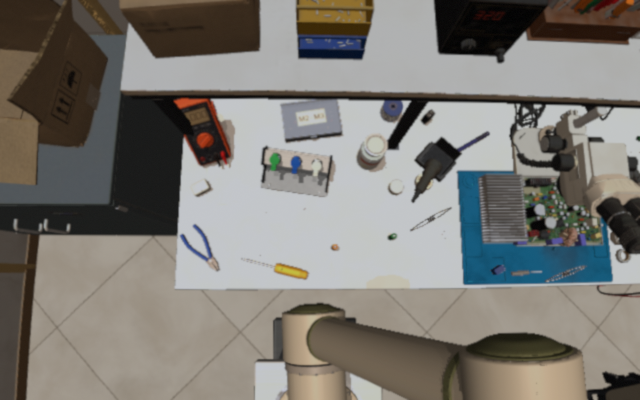

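The top view shows the rack at (297,172), with the green cap leftmost at (276,160). The green cell is at (392,237), the orange cell at (335,247), and there is a shelf over the back. I'll enlarge both views next.

Run:
```python
from h import *
np.set_printoptions(precision=4,suppress=True)
a=cam('side');b=cam('top')
A=a['image'][165:255,220:400][...,::-1];B=b['image'][130:260,250:410][...,::-1]
A=cv2.resize(A,(800,400),interpolation=cv2.INTER_CUBIC)
cv2.imwrite('pics/sidec.png',A)
cv2.imwrite('pics/topc.png',cv2.resize(B,(720,585),interpolation=cv2.INTER_CUBIC))
C=cloud(b);S=cloud(a)
print('topcell',C[237,392],'orange',C[247,335],'green cap',C[160,276],'blue',C[163,296],'white',C[167,316])
print('shelf edge',C[90,300],C[70,300],C[90,400],'meter',C[130,205])
# cell clusters: points over bench
for n,D in(('top',C),('side',S)):
  for nm,c in(('g',C[237,392]),('o',C[247,335])):
    m=(np.hypot(D[...,0]-c[0],D[...,1]-c[1])<.03)&(D[...,2]>.012)&(D[...,2]<.07)
    vv,uu=np.nonzero(m); print(n,nm,m.sum(),D[m].mean(0) if m.sum() else '',D[m].max(0) if m.sum() else '', D[m].min(0) if m.sum() else '', uu.mean(),vv.mean())
# green cap colour
for n,d,D in(('top',b,C),('side',a,S)):
  im=d['image'].astype(int)
  g=(im[...,1]>im[...,0]+25)&(im[...,1]>im[...,2]+15)&(D[...,0]>.2)&(D[...,0]<.8)&(D[...,1]<.4)&(D[...,1]>-.4)&(D[...,2]<.2)
  k,l,st,ce=cv2.connectedComponentsWithStats(g.astype(np.uint8))
  for i in range(1,k):
    if st[i,4]>6: P=D[l==i]; print(n,st[i],ce[i],np.median(P,0),P.min(0),P.max(0))
```

```text
topcell [ 0.4572 -0.1877  0.0469] orange [ 0.4322 -0.0435  0.0509] green cap [0.6402 0.1019 0.0997] blue [0.6342 0.0534 0.095 ] white [0.6235 0.0045 0.0987]
shelf edge [0.7014 0.0382 0.3518] [0.7406 0.0385 0.3537] [ 0.7042 -0.147   0.3527] meter [0.7131 0.2764 0.1083]
top g 44 [ 0.4602 -0.1888  0.0406] [ 0.4672 -0.1836  0.0536] [ 0.4538 -0.198   0.0121] 391.90909090909093 236.04545454545453
top o 30 [ 0.4334 -0.0429  0.0456] [ 0.44   -0.0369  0.0521] [ 0.4274 -0.0488  0.0241] 334.6333333333333 246.63333333333333
side g 69 [ 0.4567 -0.1844  0.0325] [ 0.4642 -0.1786  0.0497] [ 0.4511 -0.1936  0.0122] 382.536231884058 186.7826086956522
side o 82 [ 0.43   -0.0355  0.0329] [ 0.4389 -0.0303  0.0502] [ 0.4238 -0.0437  0.0125] 366.9878048780488 218.6829268292683
top [270 153  10  18 126] [273.9127 161.2143] [0.6403 0.107  0.0976] [0.6167 0.0947 0.004 ] [0.658  0.1261 0.1062]
top [391 234   5   4  11] [392.3636 235.9091] [ 0.4597 -0.1876  0.0481] [ 0.4567 -0.1955  0.0462] [ 0.4647 -0.1846  0.0536]
side [252 197  15  11  97] [258.9278 201.8247] [0.6402 0.1122 0.0968] [ 0.6172 -0.0056  0.0065] [0.7357 0.1231 0.1036]
```

View pics/topc.png

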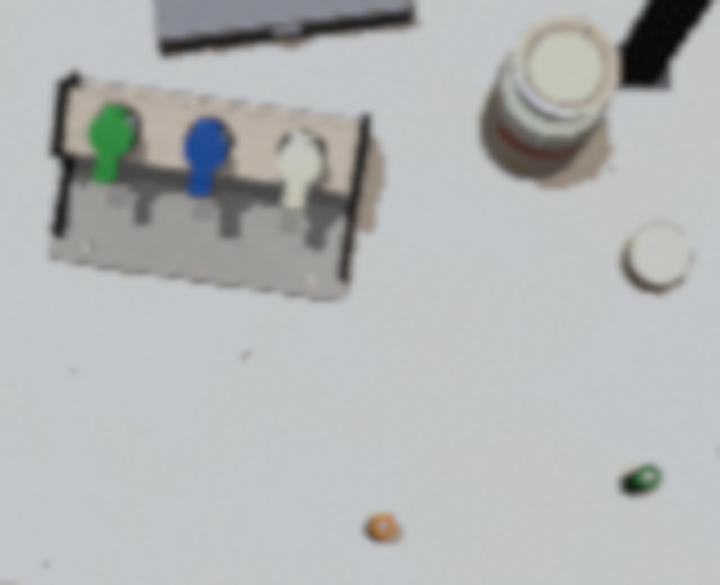

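View pics/sidec.png

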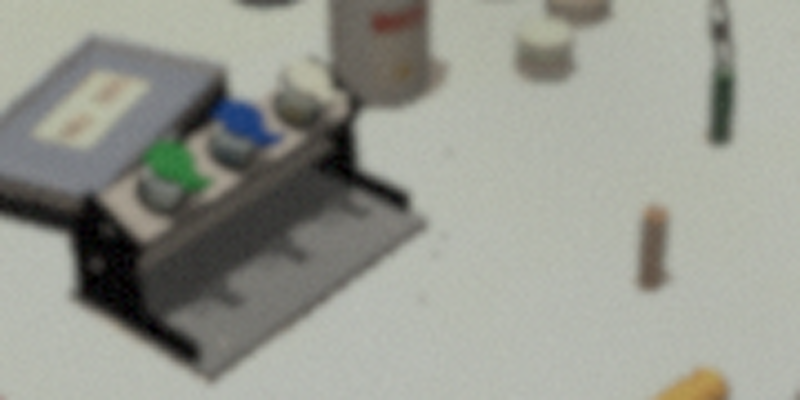

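```bash
cat > /dev/null
python3 - <<'E'
from h import *
np.set_printoptions(precision=4,suppress=True)
a=cam('side');b=cam('top')
t=lambda x,y:(250+x/4.5-.4,130+y/4.5-.4)
s=lambda x,y:(220+x/4.444-.4,165+y/4.444-.4)
# cap discs (crop px)
for n,c,l in(('g',(112,128),(105,180)),('b',(208,143),(201,194)),('w',(301,155),(294,206))):
    print(n,'top',onplane(b,*t(*c),.0995),'lipfront',onplane(b,*t(*l),.097))
for n,c in(('g',(168,160)),('b',(238,120)),('w',(305,80))): print(n,'side top',onplane(a,*s(*c),.0995))
print('rack front corners top',onplane(b,*t(50,258),.003),onplane(b,*t(340,298),.003),'back',onplane(b,*t(70,78),.065),onplane(b,*t(366,117),.065))
print('rack front side',onplane(a,*s(210,378),.003),onplane(a,*s(424,222),.003))
# green cell
print('cell top(top cam)',onplane(b,*t(648,474),.049),'bot',onplane(b,*t(630,484),0.0))
print('orange',onplane(b,*t(384,527),.049))
print('side cell top',onplane(a,*s(721,70),.049),'base',onplane(a,*s(719,140),0.))
print('side orange top',onplane(a,*s(655,210),.049),'base',onplane(a,*s(650,287),0.))
save(a,'cell.png',(350,160,410,235),8)
E
```

```text
g top [0.6452 0.1057 0.0995] lipfront [0.6168 0.1091 0.097 ]
b top [0.6371 0.0537 0.0995] lipfront [0.6093 0.0573 0.097 ]
w top [0.6307 0.0033 0.0995] lipfront [0.6029 0.007  0.097 ]
g side top [0.6412 0.1124 0.0995]
b side top [0.6323 0.0638 0.0995]
w side top [0.6243 0.0129 0.0995]
rack front corners top [0.5937 0.1497 0.003 ] [ 0.5703 -0.0214  0.003 ] back [0.6844 0.1333 0.065 ] [ 0.6627 -0.034   0.065 ]
rack front side [0.5924 0.153  0.003 ] [ 0.5681 -0.0187  0.003 ]
cell top(top cam) [ 0.4623 -0.1914  0.049 ] bot [ 0.4607 -0.1913  0.    ]
orange [ 0.4331 -0.0435  0.049 ]
side cell top [ 0.462  -0.1887  0.049 ] base [ 0.4586 -0.187   0.    ]
side orange top [ 0.4335 -0.0405  0.049 ] base [ 0.4311 -0.0355  0.    ]
```

View pics/cell.png

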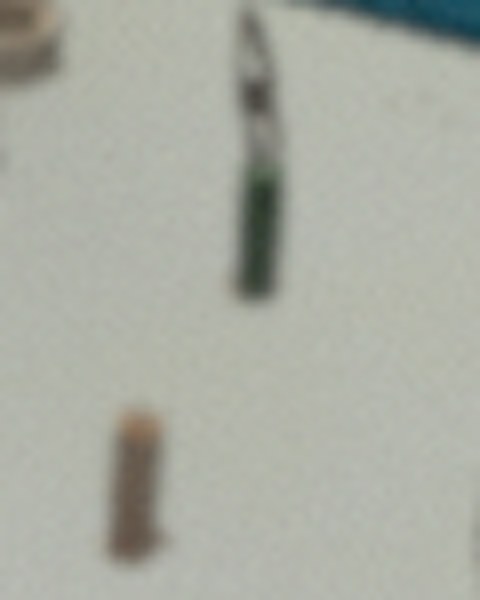

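```bash
cat >> h.py <<'E'
from scipy.spatial.transform import Rotation as Ro
np.set_printoptions(precision=4,suppress=True)
YAW=np.radians(-8); rx=np.array([np.cos(YAW),np.sin(YAW),0]); ry=np.array([-np.sin(YAW),np.cos(YAW),0]); ez=np.array([0,0,1.])
s25,c25=np.sin(np.radians(25)),np.cos(np.radians(25))
ax=-s25*rx+c25*ez; fr=-c25*rx-s25*ez
MOUTH=np.array([.6455,.1087,.094])
def tube(f,u,y=0): return MOUTH+f*fr+u*ax+y*ry
def tubeinv(p): d=np.array(p)-MOUTH; return np.array([d@fr,d@ax,d@ry])
def frame(y,z): z=z/np.linalg.norm(z); x=np.cross(y,z); x/=np.linalg.norm(x); return np.c_[x,np.cross(z,x),z]
RLIP=frame(-fr,-ax); RA=frame(ry,-ax); RB=frame(-ry,-ax)
def plan(tip,R,grip,n,dec=4,off=.025,start=None):
    s=telemetry.observe(); p0,R0=(s['position'],s['tool_rot']) if start is None else start
    p1=np.array(tip)-off*R[:,2]; w=Ro.from_matrix(R0.T@R).as_rotvec()
    dR=Ro.from_rotvec(w/n).as_matrix(); Rc=R0; rows=[]
    for i in range(n):
        rows.append(list(np.round(Rc.T@(p1-p0)/n,dec))+list(np.round(w/n,dec))+[grip]); Rc=Rc@dR
    print('rot deg',np.degrees(np.linalg.norm(w)),'dist',np.linalg.norm(p1-p0)); print(str([[[float(x) for x in r] for r in rows]]).replace(' ',''))
    return p1,R
def st():
    s=telemetry.observe(); tip=s['position']+.025*s['tool_rot'][:,2]
    print('t',s['time_s'],'tip',tip,'tube f,u,y',tubeinv(tip),'F',s['ft_force'],'w',s['grip_width'],s['gripper_force'],'q',s['q'])
E
python3 - <<'E'
from h import *
print('expected lip',tube(.0205,.01))
s0=plan([.42,-.1,.23],RLIP,-.3,12,3)
plan(tube(.0205,.05),RLIP,-.3,6,3,start=s0)
E
```

```text
expected lip [0.6229 0.1119 0.0944]
rot deg 70.90290706277735 dist 0.5077431671137138
[[[0.031,-0.029,0.0,-0.032,0.021,-0.096,-0.3],[0.033,-0.026,0.0,-0.032,0.021,-0.096,-0.3],[0.036,-0.023,0.0,-0.032,0.021,-0.096,-0.3],[0.038,-0.019,0.0,-0.032,0.021,-0.096,-0.3],[0.039,-0.015,0.0,-0.032,0.021,-0.096,-0.3],[0.041,-0.012,0.001,-0.032,0.021,-0.096,-0.3],[0.042,-0.008,0.001,-0.032,0.021,-0.096,-0.3],[0.042,-0.004,0.002,-0.032,0.021,-0.096,-0.3],[0.042,0.0,0.003,-0.032,0.021,-0.096,-0.3],[0.042,0.004,0.004,-0.032,0.021,-0.096,-0.3],[0.041,0.008,0.005,-0.032,0.021,-0.096,-0.3],[0.04,0.012,0.006,-0.032,0.021,-0.096,-0.3]]]
rot deg 0.0 dist 0.3007070101263793
[[[0.04,0.016,0.026,0.0,0.0,0.0,-0.3],[0.04,0.016,0.026,0.0,0.0,0.0,-0.3],[0.04,0.016,0.026,0.0,0.0,0.0,-0.3],[0.04,0.016,0.026,0.0,0.0,0.0,-0.3],[0.04,0.016,0.026,0.0,0.0,0.0,-0.3],[0.04,0.016,0.026,0.0,0.0,0.0,-0.3]]]
```

Request:
{"fn": "send_rows", "kwargs": {
  "deltas": [
    [[0.031,-0.029,0.0,-0.032,0.021,-0.096,-0.3],[0.033,-0.026,0.0,-0.032,0.021,-0.096,-0.3],[0.036,-0.023,0.0,-0.032,0.021,-0.096,-0.3],[0.038,-0.019,0.0,-0.032,0.021,-0.096,-0.3],[0.039,-0.015,0.0,-0.032,0.021,-0.096,-0.3],[0.041,-0.012,0.001,-0.032,0.021,-0.096,-0.3],[0.042,-0.008,0.001,-0.032,0.021,-0.096,-0.3],[0.042,-0.004,0.002,-0.032,0.021,-0.096,-0.3],[0.042,0.0,0.003,-0.032,0.021,-0.096,-0.3],[0.042,0.004,0.004,-0.032,0.021,-0.096,-0.3],[0.041,0.008,0.005,-0.032,0.021,-0.096,-0.3],[0.04,0.012,0.006,-0.032,0.021,-0.096,-0.3]]
  ],
  "squeeze": 30
}}

```text
time_s: 1.8
position: [0.4088, -0.0963, 0.2537]
tool_rot: [[0.133, 0.899, 0.418], [0.991, -0.119, -0.059], [-0.003, 0.422, -0.907]]
ft_force: [1.3, -1.0, 0.4]
grip_width: 0.03
gripper_force: 0.0
```

Run:
```python
from h import *
st()
plan(tube(.0205,.05),RLIP,-.3,6,3)
```

```text
t 1.8 tip [ 0.4193 -0.0978  0.231 ] tube f,u,y [ 0.1191  0.2067 -0.236 ] F [ 1.3114 -0.9937  0.3658] w 0.0300123172322085 0.0 q [-36.2234  -0.4201 107.7254  14.7993  51.3567 -35.7274]
rot deg 0.4123168036682205 dist 0.29992347561732535
[[[0.039,0.017,0.026,-0.0,-0.0,0.001,-0.3],[0.039,0.017,0.026,-0.0,-0.0,0.001,-0.3],[0.039,0.017,0.026,-0.0,-0.0,0.001,-0.3],[0.039,0.017,0.026,-0.0,-0.0,0.001,-0.3],[0.039,0.017,0.026,-0.0,-0.0,0.001,-0.3],[0.039,0.016,0.026,-0.0,-0.0,0.001,-0.3]]]
```

Request:
{"fn": "send_rows", "kwargs": {
  "deltas": [
    [[0.039,0.017,0.026,0,0,0.001,-0.3],[0.039,0.017,0.026,0,0,0.001,-0.3],[0.039,0.017,0.026,0,0,0.001,-0.3],[0.039,0.017,0.026,0,0,0.001,-0.3],[0.039,0.017,0.026,0,0,0.001,-0.3],[0.039,0.016,0.026,0,0,0.001,-0.3],[0,0,0,0,0,0,-0.3]]
  ]
}}

```text
time_s: 2.68
position: [0.597, 0.1144, 0.1524]
tool_rot: [[0.138, 0.899, 0.414], [0.99, -0.126, -0.058], [0.0, 0.418, -0.908]]
ft_force: [-0.8, -0.8, -0.1]
grip_width: 0.0302
gripper_force: 0.0
```

Run:
```python
from h import *
st()
a=cam('side');b=cam('top')
A=cv2.resize(a['image'][170:250,215:315][...,::-1],(600,480),interpolation=cv2.INTER_CUBIC)
cv2.imwrite('pics/near.png',A)
u=lambda d,P:proj(d,P)
print('lip proj side crop',(proj(a,tube(.0205,.01))-[215,170])*6,'mouth',(proj(a,MOUTH)-[215,170])*6,'tip',(proj(a,tube(.0205,.05))-[215,170])*6,
'blue lip',(proj(a,tube(.0205,.01,-.052))-[215,170])*6)
```

```text
t 2.675 tip [0.6074 0.113  0.1297] tube f,u,y [ 0.0197  0.0486 -0.0011] F [-0.7655 -0.7514 -0.1274] w 0.030159468500260973 0.0 q [ 1.1769 26.0228 90.5802 -6.0227 39.0896 12.987 ]
lip proj side crop [294.4391 207.8991] mouth [252.887  187.2062] tip [318.8414 144.9152] blue lip [389.0057 148.1981]
```

View pics/near.png

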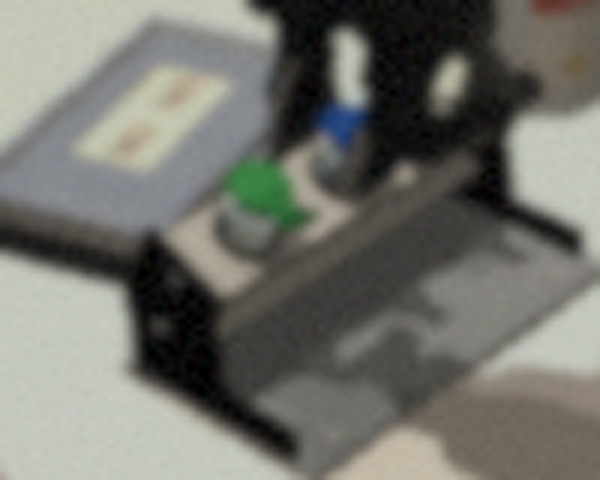

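Run:
```python
from h import *
a=cam('side');b=cam('top')
for n,d in(('side',a),('top',b)):
    C=cloud(d); T=(C-MOUTH)@np.c_[fr,ax,ry]
    m=(abs(T[...,2])<.02)&(abs(T[...,0])<.07)&(T[...,1]>.03)&(T[...,1]<.09)&(d['range_z']>0)
    P=T[m]; print(n,len(P))
    if len(P):
      for lo in np.arange(-.07,.07,.01):
        k=P[(P[:,0]>=lo)&(P[:,0]<lo+.01)]
        if len(k): print(round(lo,3),len(k),k.min(0)[1:],k.max(0)[1:])
    # green cap points
    im=d['image'].astype(int); g=(im[...,1]>im[...,0]+25)&(im[...,1]>im[...,2]+15)&(np.linalg.norm(T,axis=-1)<.05)
    print('cap',g.sum(),np.median(T[g],0),T[g].min(0),T[g].max(0))
```

```text
side 192
-0.01 13 [0.0574 0.0036] [0.0835 0.0089]
0.0 92 [ 0.0472 -0.0117] [0.0898 0.0106]
0.03 15 [0.0541 0.0063] [0.0876 0.0102]
0.04 54 [ 0.0525 -0.0054] [0.0881 0.0101]
0.05 18 [ 0.0622 -0.0084] [0.0843 0.0045]
cap 94 [0.004  0.0059 0.0026] [-0.0111 -0.0281 -0.0337] [0.0253 0.012  0.0139]
top 10
-0.01 8 [ 0.0533 -0.0172] [ 0.0884 -0.0111]
0.0 2 [ 0.0609 -0.0178] [ 0.0633 -0.0178]
cap 21 [-0.0009  0.0059 -0.01  ] [-0.0129  0.0025 -0.0147] [ 0.006   0.0108 -0.007 ]
```

Request:
{"fn": "send_rows", "kwargs": {
  "deltas": [
    [[0.001,-0.001,0.013,0,0,0,-0.3],[0,0,0.013,0,0,0,-0.3],[0,0,0.007,0,0,0,-0.3],[0,0,0.006,0,0,0,-0.3],[0,0,0,0,0,0,-0.3],[0,0,0,0,0,0,-0.6],[0,0,0,0,0,0,-1],[0,0,0,0,0,0,-1],[0,0,0,0,0,0,-1]]
  ],
  "squeeze": 30
}}

```text
time_s: 4.0
position: [0.6087, 0.1117, 0.1168]
tool_rot: [[0.141, 0.902, 0.409], [0.99, -0.128, -0.059], [-0.001, 0.413, -0.911]]
ft_force: [-11.8, 2.4, 0.2]
grip_width: 0.0017
gripper_force: 29.7
```

Run:
```python
from h import *
st()
```

```text
t 4.0 tip [0.6189 0.1102 0.094 ] tube f,u,y [ 0.024   0.0112 -0.0022] F [-11.7672   2.4312   0.2405] w 0.0016806503503119011 29.72068828996271 q [ 0.8713 29.7602 90.9769 -6.4488 35.2995 13.4379]
```

Request:
{"fn": "send_rows", "kwargs": {
  "deltas": [
    [[0,0.002,-0.003,0.07,0,0,-1],[0,0.002,-0.003,0.07,0,0,-1],[0,0.003,-0.003,0.07,0,0,-1],[0,0.003,-0.003,0.07,0,0,-1],[0,0,0,0,0,0,-1]]
  ]
}}

```text
time_s: 4.62
position: [0.615, 0.1109, 0.1323]
tool_rot: [[0.141, 0.979, 0.144], [0.99, -0.139, -0.02], [0.0, 0.146, -0.989]]
ft_force: [-11.0, 1.3, 4.6]
grip_width: 0.0007
gripper_force: 32.8
```

Run:
```python
from h import *
st()
a=cam('side')
A=cv2.resize(a['image'][170:250,215:315][...,::-1],(600,480),interpolation=cv2.INTER_CUBIC)
cv2.imwrite('pics/near2.png',A)
C=cloud(a); T=(C-MOUTH)@np.c_[fr,ax,ry]
im=a['image'].astype(int); g=(im[...,1]>im[...,0]+25)&(im[...,1]>im[...,2]+15)&(np.linalg.norm(T,axis=-1)<.05)
print('cap',g.sum(),np.median(T[g],0),T[g].min(0),T[g].max(0))
```

```text
t 4.625 tip [0.6186 0.1104 0.1076] tube f,u,y [ 0.0186  0.0236 -0.0021] F [-11.0461   1.2752   4.5679] w 0.0006810821544994667 32.78352489229292 q [-0.1847 32.5953 78.0889 -1.3084 61.0292  8.46  ]
cap 45 [0.0012 0.0111 0.0057] [-0.0104  0.0029 -0.0045] [0.0188 0.0268 0.0131]
```

View pics/near2.png

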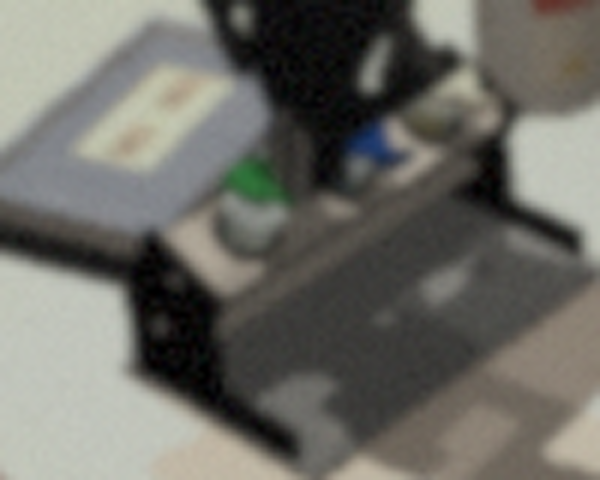

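Request:
{"fn": "send_rows", "kwargs": {
  "deltas": [
    [[0,0,-0.002,0,0,0,-0.6],[0,0,0,0,0,0,-0.4],[0,0,-0.01,0,0,0,-0.4],[0,-0.005,-0.03,0,0,0,-0.4],[0,-0.02,-0.03,0,0,0,-0.4],[0,-0.02,-0.03,0,0,0,-0.4]]
  ]
}}

```text
time_s: 5.42
position: [0.5572, 0.1188, 0.2281]
tool_rot: [[0.141, 0.978, 0.153], [0.99, -0.14, -0.021], [0.001, 0.154, -0.988]]
ft_force: [0.2, 0.5, 0.4]
grip_width: 0.0257
gripper_force: 0.0
```

Run:
```python
from h import *
st()
for c in('side','top'):
  a=cam(c)
  if c=='side':
    A=cv2.resize(a['image'][170:250,215:315][...,::-1],(600,480),interpolation=cv2.INTER_CUBIC); cv2.imwrite('pics/near3.png',A)
  C=cloud(a); T=(C-MOUTH)@np.c_[fr,ax,ry]
  im=a['image'].astype(int); g=(im[...,1]>im[...,0]+25)&(im[...,1]>im[...,2]+15)&(np.linalg.norm(T,axis=-1)<.06)
  print('cap',g.sum()); 
  if g.sum(): print(np.median(T[g],0),T[g].min(0),T[g].max(0))
```

```text
t 5.425 tip [0.561  0.1183 0.2034] tube f,u,y [ 0.0308  0.135  -0.0022] F [0.1721 0.4986 0.3554] w 0.025656388547663226 0.0 q [ 0.6872 21.8553 79.6303 -1.4051 69.758   9.1978]
cap 77
[-0.0215  0.0184  0.0025] [-0.04   -0.0024 -0.0071] [-0.01    0.0294  0.0136]
cap 0
```

View pics/near3.png

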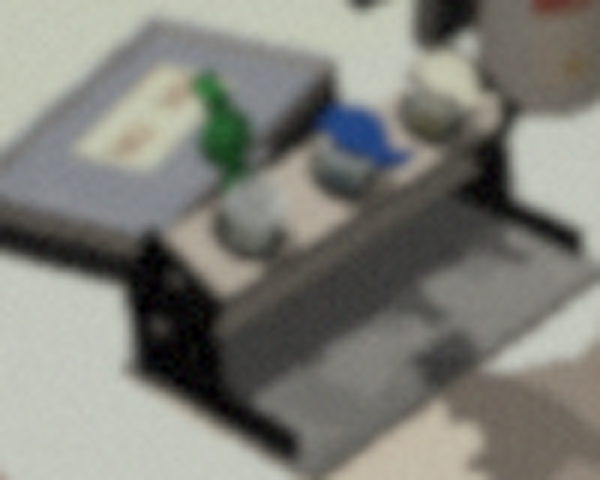

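```bash
cat >> h.py <<'E'
MOUTH=MOUTH+.003*fr+.001*ry
RV1=frame(rx,-ez); RV2=frame(-ry,-ez)
CELL=np.array([.461,-.189,0])
E
python3 - <<'E'
from h import *
s=plan(CELL+[0,0,.09],RV1,-.06,9,3)
plan(CELL+[0,0,.028],RV1,-.06,3,3,start=s)
E
```

```text
rot deg 9.136791139024597 dist 0.34298016063566195
[[[-0.035,-0.008,0.012,0.018,-0.0,-0.0,-0.06],[-0.035,-0.008,0.012,0.018,-0.0,-0.0,-0.06],[-0.035,-0.007,0.012,0.018,-0.0,-0.0,-0.06],[-0.035,-0.007,0.012,0.018,-0.0,-0.0,-0.06],[-0.035,-0.007,0.012,0.018,-0.0,-0.0,-0.06],[-0.035,-0.007,0.012,0.018,-0.0,-0.0,-0.06],[-0.035,-0.006,0.012,0.018,-0.0,-0.0,-0.06],[-0.035,-0.006,0.013,0.018,-0.0,-0.0,-0.06],[-0.035,-0.006,0.013,0.018,-0.0,-0.0,-0.06]]]
rot deg 0.0 dist 0.061999999999999986
[[[0.0,0.0,0.021,0.0,0.0,0.0,-0.06],[0.0,0.0,0.021,0.0,0.0,0.0,-0.06],[0.0,0.0,0.021,0.0,0.0,0.0,-0.06]]]
```

Request:
{"fn": "send_rows", "kwargs": {
  "deltas": [
    [[-0.035,-0.008,0.012,0.018,0,0,-0.06],[-0.035,-0.008,0.012,0.018,0,0,-0.06],[-0.035,-0.007,0.012,0.018,0,0,-0.06],[-0.035,-0.007,0.012,0.018,0,0,-0.06],[-0.035,-0.007,0.012,0.018,0,0,-0.06],[-0.035,-0.007,0.012,0.018,0,0,-0.06],[-0.035,-0.006,0.012,0.018,0,0,-0.06],[-0.035,-0.006,0.013,0.018,0,0,-0.06],[-0.035,-0.006,0.013,0.018,0,0,-0.06],[0,0,0,0,0,0,-0.06]]
  ]
}}

```text
time_s: 6.78
position: [0.4607, -0.1875, 0.1104]
tool_rot: [[0.144, 0.989, -0.01], [0.99, -0.144, 0.002], [0.001, -0.01, -1.0]]
ft_force: [-1.0, -0.2, -0.4]
grip_width: 0.0404
gripper_force: 0.0
```

Run:
```python
from h import *
st()
plan(CELL+[0,0,.028],RV1,-.06,4,3)
```

```text
t 6.775 tip [ 0.4605 -0.1874  0.0854] tube f,u,y [ 0.1293  0.0522 -0.32  ] F [-0.9864 -0.1776 -0.4338] w 0.04039439038768973 0.0 q [-35.7071  26.2814  94.6766  -0.2366  59.5671 -27.2898]
rot deg 0.6364031336124555 dist 0.05743060277035315
[[[-0.0,0.0,0.014,-0.002,-0.0,-0.001,-0.06],[-0.0,0.0,0.014,-0.002,-0.0,-0.001,-0.06],[-0.0,0.0,0.014,-0.002,-0.0,-0.001,-0.06],[-0.0,0.0,0.014,-0.002,-0.0,-0.001,-0.06]]]
```

Request:
{"fn": "send_rows", "kwargs": {
  "deltas": [
    [[0,0,0.014,-0.002,0,-0.001,-0.06],[0,0,0.014,-0.002,0,-0.001,-0.06],[0,0,0.014,-0.002,0,-0.001,-0.06],[0,0,0.014,-0.002,0,-0.001,-0.06],[0,0,0,0,0,0,-0.06],[0,0,0,0,0,0,-0.4],[0,0,0,0,0,0,-0.6],[0,0,0,0,0,0,-0.7],[0,0,0,0,0,0,-0.8],[0,0,0,0,0,0,-0.8]]
  ],
  "squeeze": 20
}}

```text
time_s: 8.02
position: [0.4611, -0.1856, 0.0561]
tool_rot: [[0.137, 0.991, 0.001], [0.991, -0.137, -0.0], [-0.0, 0.001, -1.0]]
ft_force: [-0.2, 0.7, 5.9]
grip_width: 0.013
gripper_force: 19.8
```

Run:
```python
from h import *
st()
s=telemetry.observe(); p=s['position']+.025*s['tool_rot'][:,2]
plan([p[0],p[1],.028],RV2,-.06,10,4)
```

```text
t 8.025 tip [ 0.4611 -0.1856  0.0311] tube f,u,y [ 0.152   0.0028 -0.3181] F [-0.1789  0.7062  5.9168] w 0.013002382527263656 19.832160217047203 q [-35.6135  30.9947  98.3141   0.0274  50.6493 -27.7457]
rot deg 90.11480294861556 dist 0.0030833193424981025
[[[-0.0,0.0,0.0003,0.0001,-0.0001,0.1573,-0.06],[0.0,0.0,0.0003,0.0001,-0.0001,0.1573,-0.06],[0.0,0.0,0.0003,0.0001,-0.0001,0.1573,-0.06],[0.0,0.0,0.0003,0.0001,-0.0001,0.1573,-0.06],[0.0,0.0,0.0003,0.0001,-0.0001,0.1573,-0.06],[0.0,0.0,0.0003,0.0001,-0.0001,0.1573,-0.06],[0.0,0.0,0.0003,0.0001,-0.0001,0.1573,-0.06],[0.0,0.0,0.0003,0.0001,-0.0001,0.1573,-0.06],[0.0,0.0,0.0003,0.0001,-0.0001,0.1573,-0.06],[0.0,0.0,0.0003,0.0001,-0.0001,0.1573,-0.06]]]
```

Request:
{"fn": "send_rows", "kwargs": {
  "deltas": [
    [[0,0,0,0,0,0,-0.3],[0,0,0,0,0,0,-0.06],[-0.0025,0,0,0,0,0.1573,-0.06],[0,0,0,0,0,0.1573,-0.06],[0,0,0,0,0,0.1573,-0.06],[0,0,0,0,0,0.1573,-0.06],[0,0,0,0,0,0.1573,-0.06],[0,0,0,0,0,0.1573,-0.06],[0,0,0,0,0,0.1573,-0.06],[0,0,0,0,0,0.1573,-0.06],[0,0,0,0,0,0.1573,-0.06],[0,0,0,0,0,0.1573,-0.06]]
  ],
  "squeeze": 20
}}

```text
time_s: 9.52
position: [0.4604, -0.1879, 0.0555]
tool_rot: [[0.989, -0.145, -0.0], [-0.145, -0.989, 0.001], [-0.001, -0.001, -1.0]]
ft_force: [-0.1, 0.5, -0.2]
grip_width: 0.04
gripper_force: 0.0
```

Run:
```python
from h import *
st()
plan(CELL+[0.0001,.0015,.029],RV2,-.06,1,4)
```

```text
t 9.525 tip [ 0.4603 -0.1878  0.0305] tube f,u,y [ 0.1526  0.0025 -0.3204] F [-0.0979  0.5394 -0.2173] w 0.0400174129921061 0.0 q [-35.8779  31.0913  98.2607   0.0271  50.6972  62.4161]
rot deg 0.31574807569873087 dist 0.0016752926077461333
[[[0.0007,-0.0005,0.0015,-0.0007,0.0006,-0.0054,-0.06]]]
```

Request:
{"fn": "send_rows", "kwargs": {
  "deltas": [
    [[0.0007,0,0,0,0,-0.005,-0.4],[0,0,0,0,0,0,-0.6],[0,0,0,0,0,0,-0.8],[0,0,0,0,0,0,-1],[0,0,0,0,0,0,-1],[0,0,0,0,0,0,-1]]
  ],
  "squeeze": 40
}}

```text
time_s: 10.28
position: [0.4612, -0.1881, 0.0557]
tool_rot: [[0.991, -0.134, 0.0], [-0.134, -0.991, 0.0], [-0.0, -0.0, -1.0]]
ft_force: [0.5, -0.2, 1.5]
grip_width: 0.0121
gripper_force: 39.0
```

Run:
```python
from h import *
st()
# tip above cell base by hz = tip z now (tool vertical)
s=telemetry.observe(); hz=(s['position']+.025*s['tool_rot'][:,2])[2]; print('hz',hz)
q=plan([.46,-.188,.15],RV2,-1,2,3)
q=plan(tube(0,.03+hz,0)+[-.05,0,.03],RB,-1,9,3,start=q)
```

```text
t 10.275 tip [ 0.4612 -0.188   0.0307] tube f,u,y [ 0.1517  0.0023 -0.3205] F [ 0.524  -0.1645  1.5046] w 0.012127827300244245 39.006698947632685 q [-35.8383  31.1169  98.1379   0.0252  50.7578  61.8558]
hz 0.03068625287368973
rot deg 0.29089219172651937 dist 0.11931969795275746
[[[-0.001,0.0,-0.06,-0.0,0.0,0.003,-1.0],[-0.001,0.0,-0.06,-0.0,0.0,0.003,-1.0]]]
rot deg 24.999999999999996 dist 0.3192886127583977
[[[0.006,-0.035,-0.003,-0.0,0.048,-0.0,-1.0],[0.006,-0.035,-0.003,-0.0,0.048,-0.0,-1.0],[0.006,-0.035,-0.002,-0.0,0.048,-0.0,-1.0],[0.006,-0.035,-0.002,-0.0,0.048,-0.0,-1.0],[0.006,-0.035,-0.002,-0.0,0.048,-0.0,-1.0],[0.006,-0.035,-0.001,-0.0,0.048,-0.0,-1.0],[0.007,-0.035,-0.001,-0.0,0.048,-0.0,-1.0],[0.007,-0.035,-0.001,-0.0,0.048,-0.0,-1.0],[0.007,-0.035,-0.0,-0.0,0.048,-0.0,-1.0]]]
```

Request:
{"fn": "send_rows", "kwargs": {
  "deltas": [
    [[-0.001,0,-0.05,0,0,0.003,-1],[-0.001,0,-0.06,0,0,0.003,-1],[0.006,-0.035,-0.006,0,0.048,0,-1],[0.006,-0.035,-0.006,0,0.048,0,-1],[0.006,-0.035,-0.002,0,0.048,0,-1],[0.006,-0.035,-0.002,0,0.048,0,-1],[0.006,-0.035,-0.002,0,0.048,0,-1],[0.006,-0.035,-0.001,0,0.048,0,-1],[0.007,-0.035,-0.001,0,0.048,0,-1],[0.007,-0.035,-0.001,0,0.048,0,-1],[0.007,-0.035,0,0,0.048,0,-1],[0,0,0,0,0,0,-1]]
  ]
}}

```text
time_s: 11.78
position: [0.556, 0.1185, 0.1975]
tool_rot: [[0.9, -0.137, 0.414], [-0.125, -0.991, -0.057], [0.418, -0.0, -0.908]]
ft_force: [1.2, -1.1, -0.7]
grip_width: 0.0123
gripper_force: 39.1
```

Run:
```python
from h import *
st(); hz=.0307
plan(tube(0,.015+hz,0),RB,-1,4,4)
```

```text
t 11.775 tip [0.5664 0.1171 0.1748] tube f,u,y [ 0.035   0.1068 -0.0037] F [ 1.2201 -1.1466 -0.6906] w 0.012334047930233018 39.13615874480456 q [  1.77    19.3427  92.9187  -5.8136  43.4718 103.0211]
rot deg 0.30510943986763744 dist 0.0704401571341008
[[[0.0088,-0.0009,0.0152,-0.0003,0.0012,0.0004,-1.0],[0.0088,-0.0009,0.0152,-0.0003,0.0012,0.0004,-1.0],[0.0087,-0.0009,0.0153,-0.0003,0.0012,0.0004,-1.0],[0.0087,-0.0009,0.0153,-0.0003,0.0012,0.0004,-1.0]]]
```

Request:
{"fn": "send_rows", "kwargs": {
  "deltas": [
    [[0.0088,-0.0009,0.0152,0,0.0012,0,-1],[0.0088,-0.0009,0.0152,0,0.0012,0,-1],[0.0088,-0.0009,0.0152,0,0.0012,0,-1],[0.0088,-0.0009,0.0152,0,0.0012,0,-1],[0,0,0,0,0,0,-1]]
  ]
}}

```text
time_s: 12.4
position: [0.6144, 0.1116, 0.156]
tool_rot: [[0.898, -0.141, 0.417], [-0.128, -0.99, -0.059], [0.421, -0.0, -0.907]]
ft_force: [-0.2, -0.8, -0.5]
grip_width: 0.0127
gripper_force: 39.1
```

Run:
```python
from h import *
st()
s=telemetry.observe(); tip=s['position']+.025*s['tool_rot'][:,2]; zt=s['tool_rot'][:,2]
a=cam('side'); bx=(235,175,285,215)
im=a['image'][175:215,235:285][...,::-1]; A=cv2.resize(im,(800,640)[:1]+(600,),interpolation=cv2.INTER_CUBIC)
cv2.imwrite('pics/ins.png',A)
f=lambda P:(proj(a,P)-[235,175]+.5)*[16,15]
print('cell base',f(tip+.0307*zt),'tip',f(tip),'mouth',f(MOUTH),'rim f+-',f(tube(.011,0)),f(tube(-.011,0)),'rim y+-',f(tube(0,0,.011)),f(tube(0,0,-.011)),'seat',f(tube(0,-.025)))
```

```text
t 12.4 tip [0.6248 0.1101 0.1334] tube f,u,y [-0.0009  0.0444 -0.0025] F [-0.2369 -0.8445 -0.5447] w 0.01270680626077973 39.13841143366881 q [  0.8708  27.0936  87.8568  -5.789   40.5451 102.5685]
cell base [400.5509 352.9025] tip [447.9907 230.7547] mouth [371.206  416.4908] rim f+- [422.2323 464.5896] [320.4345 368.6406] rim y+- [315.4841 448.7663] [426.1283 384.6753] seat [334.7068 509.873 ]
```

View pics/ins.png

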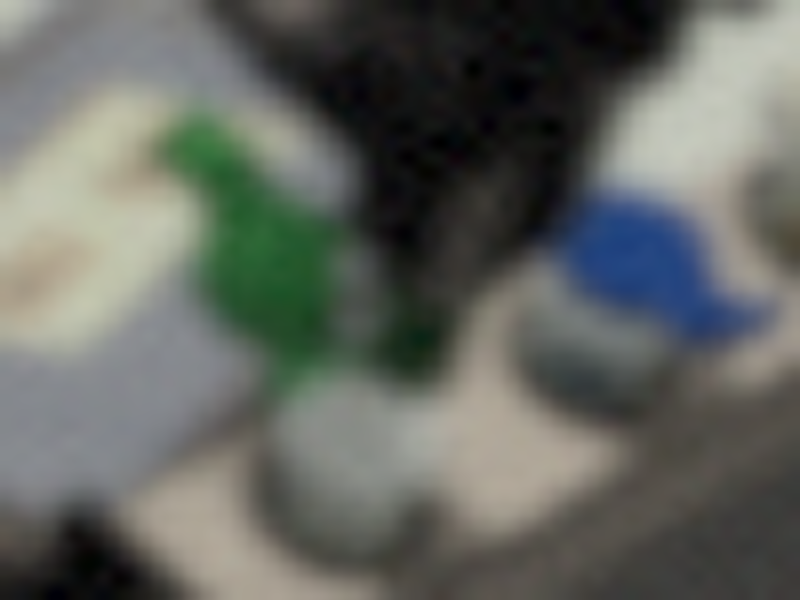

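Request:
{"fn": "send_rows", "kwargs": {
  "deltas": [
    [[-0.0009,-0.0025,0,0,0,0,-1],[0,0,0.004,0,0,0,-1],[0,0,0.004,0,0,0,-1],[0,0,0.003,0,0,0,-1],[0,0,0.003,0,0,0,-1],[0,0,0.003,0,0,0,-1],[0,0,0,0,0,0,-1]]
  ]
}}

```text
time_s: 13.32
position: [0.6208, 0.1135, 0.1417]
tool_rot: [[0.897, -0.14, 0.42], [-0.127, -0.99, -0.059], [0.424, -0.001, -0.906]]
ft_force: [1.9, -0.5, 0.1]
grip_width: 0.0122
gripper_force: 39.4
```

```bash
python3 -c "
from h import *
st();s=telemetry.observe();print(s['tool_rot'].T@s['ft_force'])"
```

```text
t 13.325 tip [0.6313 0.1121 0.1191] tube f,u,y [-0.0004  0.0289  0.0003] F [ 1.8952 -0.5278  0.0894] w 0.012208875817444705 39.448550522793084 q [  1.0654  28.6817  87.8748  -6.1202  38.8098 103.0792]
[1.8047 0.2564 0.7454]
```

Request:
{"fn": "send_rows", "kwargs": {
  "deltas": [
    [[0,0,0.003,0,0,0,-1],[0,0,0.003,0,0,0,-1],[0,0,0.003,0,0,0,-1],[0,0,0,0,0,0,-1]]
  ]
}}

```text
time_s: 13.82
position: [0.6244, 0.113, 0.1333]
tool_rot: [[0.897, -0.14, 0.419], [-0.127, -0.99, -0.059], [0.423, -0.0, -0.906]]
ft_force: [4.6, -1.5, -1.5]
grip_width: 0.0126
gripper_force: 39.3
```

```bash
python3 -c "
from h import *
st();s=telemetry.observe();print(s['tool_rot'].T@s['ft_force'])"
```

```text
t 13.825 tip [0.6349 0.1116 0.1106] tube f,u,y [-0.0001  0.0197  0.0004] F [ 4.5785 -1.4588 -1.4565] w 0.012575265954463111 39.33017496136017 q [  1.0036  29.6057  87.8487  -6.1892  37.9506 103.1335]
[3.677  0.8022 3.3239]
```

Request:
{"fn": "send_rows", "kwargs": {
  "deltas": [
    [[0.001,0,0.002,0,0,0,-1],[0,0,0.003,0,0,0,-1],[0,0,0.003,0,0,0,-1],[0,0,0.003,0,0,0,-1],[0,0,0,0,0,0,-1]]
  ]
}}

```text
time_s: 14.45
position: [0.6296, 0.1123, 0.1235]
tool_rot: [[0.898, -0.14, 0.418], [-0.127, -0.99, -0.059], [0.422, -0.0, -0.907]]
ft_force: [1.6, -1.6, -0.5]
grip_width: 0.0126
gripper_force: 39.4
```

```bash
python3 -c "
from h import *
st();s=telemetry.observe();print(s['tool_rot'].T@s['ft_force'])"
```

```text
t 14.45 tip [0.64   0.1109 0.1008] tube f,u,y [-0.0007  0.0086  0.0004] F [ 1.6139 -1.5614 -0.5172] w 0.012557624566759672 39.41456515691243 q [  0.9185  30.7604  87.6312  -6.2504  37.0663 103.1628]
[1.429  1.3196 1.2356]
```

Request:
{"fn": "send_rows", "kwargs": {
  "deltas": [
    [[0,0,0,0,0,0,-0.6],[0,0,0,0,0,0,-0.48],[0,0,0,0,0,0,-0.48],[0,0,-0.01,0,0,0,-0.48],[0,0,-0.03,0,0,0,-0.48],[0,0,-0.04,0,0,0,-0.48],[0,0,-0.03,0,0,0,-0.48]]
  ]
}}

```text
time_s: 15.32
position: [0.5829, 0.119, 0.2258]
tool_rot: [[0.897, -0.14, 0.42], [-0.127, -0.99, -0.059], [0.424, -0.001, -0.905]]
ft_force: [-0.2, -0.1, -0.8]
grip_width: 0.022
gripper_force: 0.0
```

Run:
```python
from h import *
st()
a=cam('side')
C=cloud(a); T=(C-MOUTH)@np.c_[fr,ax,ry]
im=a['image'].astype(int); R,G,B=im[...,0],im[...,1],im[...,2]
g=(G>R+12)&(G>B+8)&(np.linalg.norm(T,axis=-1)<.09)
k,l,s,c=cv2.connectedComponentsWithStats(g.astype(np.uint8))
for i in range(1,k):
  if s[i,4]>3: print(s[i],c[i],np.median(T[l==i],0),T[l==i].min(0),T[l==i].max(0))
A=cv2.resize(a['image'][175:215,235:285][...,::-1],(800,600),interpolation=cv2.INTER_CUBIC); cv2.imwrite('pics/rel.png',A)
```

```text
t 15.325 tip [0.5934 0.1176 0.2032] tube f,u,y [-0.0013  0.1213  0.0005] F [-0.2414 -0.1271 -0.7832] w 0.021982638425480334 0.0 q [  1.7862  19.846   86.7607  -5.4809  48.7319 102.5677]
[245 183  12  19 121] [250.686  192.0579] [-0.0247  0.0138  0.0025] [-0.0478 -0.0033 -0.0109] [-0.0079  0.0227  0.0128]
```

View pics/rel.png

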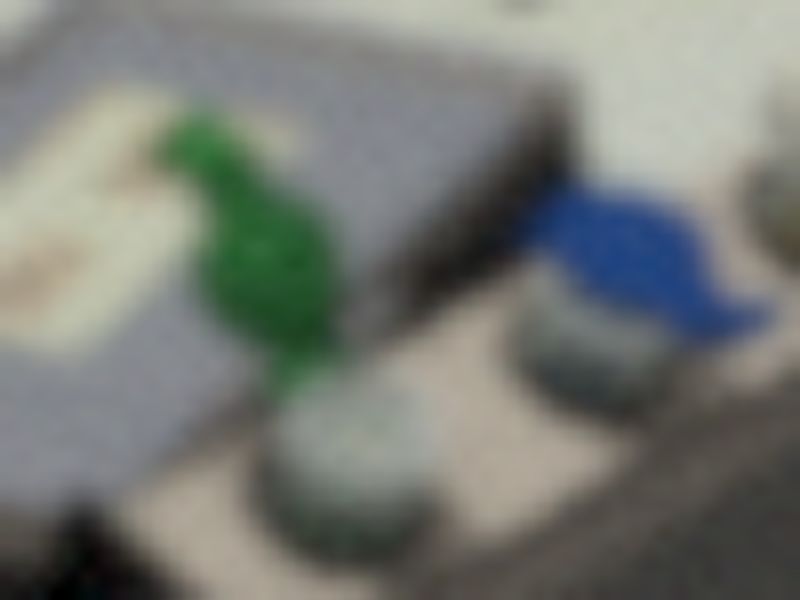

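Request:
{"fn": "send_rows", "kwargs": {
  "deltas": [
    [[0.03,0,0,0,0,0,-1],[0.037,0,0,0,0,0,-1],[0,0,0.03,0,0,0,-1],[0,0,0.03,0,0,0,-1],[0,0,0.03,0,0,0,-1],[0,0,0.02,0,0,0,-1],[0,0,0,0,0,0,-1]]
  ]
}}

```text
time_s: 16.25
position: [0.6896, 0.1037, 0.1511]
tool_rot: [[0.898, -0.141, 0.417], [-0.128, -0.99, -0.059], [0.421, -0.0, -0.907]]
ft_force: [-0.4, 0.0, -0.1]
grip_width: -0.0001
gripper_force: 0.0
```

```bash
python3 -c "
from h import *
st();s=telemetry.observe();print(s['tool_rot'].T@s['ft_force'])"
```

```text
t 16.25 tip [0.7    0.1023 0.1284] tube f,u,y [-0.0673  0.008   0.0002] F [-0.4087  0.0113 -0.0699] w -0.000104910335870174 0.0 q [ -0.0066  33.6056  76.1358  -4.7228  45.6809 100.6405]
[-0.3979  0.0463 -0.1076]
```

Request:
{"fn": "send_rows", "kwargs": {
  "deltas": [
    [[-0.008,0,0,0,0,0,-1],[-0.008,0,-0.001,0,0,0,-1],[-0.008,0,-0.002,0,0,0,-1],[-0.008,0,-0.002,0,0,0,-1],[-0.006,0,-0.002,0,0,0,-1],[0,0,0,0,0,0,-1]]
  ]
}}

```text
time_s: 17.0
position: [0.6519, 0.1093, 0.1424]
tool_rot: [[0.898, -0.14, 0.418], [-0.127, -0.99, -0.059], [0.422, -0.0, -0.907]]
ft_force: [0.8, 0.5, 0.6]
grip_width: -0.0002
gripper_force: 0.2
```

```bash
cat > c.py <<'E'
from h import *
st();s=telemetry.observe();print(s['tool_rot'].T@s['ft_force'])
a=cam('side')
C=cloud(a); T=(C-MOUTH)@np.c_[fr,ax,ry]
im=a['image'].astype(int); R,G,B=im[...,0],im[...,1],im[...,2]
g=(G>R+20)&(G>B+12)&(np.linalg.norm(T,axis=-1)<.07)
print(g.sum(),np.percentile(T[g],[2,50,98],axis=0) if g.any() else '')
E
python3 c.py
```

```text
t 17.0 tip [0.6623 0.1079 0.1197] tube f,u,y [-0.0291  0.0162  0.0005] F [0.7685 0.4947 0.6391] w -0.0002352862494056271 0.2218397066462785 q [  0.5679  31.0949  82.9135  -5.4542  41.4093 101.9282]
[ 0.8966 -0.5977 -0.2874]
43 [[-0.0133  0.0046 -0.0048]
 [-0.0088  0.0252  0.0042]
 [-0.0058  0.0401  0.0112]]
```

Request:
{"fn": "send_rows", "kwargs": {
  "deltas": [
    [[-0.007,0,-0.001,0,0,0,-1],[-0.007,0,-0.001,0,0,0,-1],[-0.007,0,-0.001,0,0,0,-1],[-0.006,0,-0.001,0,0,0,-1],[0,0,0,0,0,0,-1]]
  ]
}}

```text
time_s: 17.68
position: [0.6264, 0.1129, 0.1346]
tool_rot: [[0.897, -0.14, 0.418], [-0.127, -0.99, -0.059], [0.422, -0.0, -0.906]]
ft_force: [0.2, 0.7, 1.6]
grip_width: -0.0
gripper_force: 0.3
```

```bash
python3 c.py
```

```text
t 17.675 tip [0.6368 0.1114 0.112 ] tube f,u,y [-0.0025  0.0201  0.0005] F [0.1537 0.7456 1.5609] w -1.644857253124675e-05 0.328614775207825 q [  0.978   29.6629  87.4277  -6.1037  38.3558 103.0052]
[ 0.7023 -0.7604 -1.3945]
31 [[-0.0144 -0.0002  0.0004]
 [-0.0026  0.014   0.0086]
 [ 0.0132  0.0319  0.015 ]]
```

Request:
{"fn": "send_rows", "kwargs": {
  "deltas": [
    [[-0.001,0,0.004,0,0,0,-1],[0,0,0.004,0,0,0,-1],[0,0,0.004,0,0,0,-1],[0,0,0.002,0,0,0,-1],[0,0,0,0,0,0,-1]]
  ]
}}

```text
time_s: 18.35
position: [0.6307, 0.1123, 0.122]
tool_rot: [[0.898, -0.14, 0.417], [-0.127, -0.99, -0.059], [0.421, -0.0, -0.907]]
ft_force: [-13.5, 1.6, 12.1]
grip_width: 0.0001
gripper_force: 8.6
```

```bash
python3 c.py
```

```text
t 18.35 tip [0.6411 0.1108 0.0994] tube f,u,y [-0.0011  0.0068  0.0005] F [-13.513    1.6084  12.1038] w 8.983337934053672e-05 8.620746592059731 q [  0.9084  30.9677  87.4937  -6.2469  37.059  103.1355]
[ -7.241    0.3004 -16.7083]
28 [[-0.0115 -0.0009 -0.0013]
 [ 0.0032  0.0059  0.0091]
 [ 0.0196  0.0178  0.015 ]]
```

Request:
{"fn": "send_rows", "kwargs": {
  "deltas": [
    [[0,0,0.0012,0,0,0,-1],[0,0,0,0,0,0,-1],[0,0,-0.01,0,0,0,-1],[0,0,-0.03,0,0,0,-1],[0,0,-0.04,0,0,0,-1],[0,0,0,0,0,0,-1]]
  ]
}}

```text
time_s: 19.15
position: [0.5993, 0.1169, 0.1958]
tool_rot: [[0.895, -0.14, 0.423], [-0.127, -0.99, -0.059], [0.427, -0.001, -0.904]]
ft_force: [0.2, 0.1, 0.1]
grip_width: -0.0001
gripper_force: 0.0
```

```bash
python3 c.py
```

```text
t 19.15 tip [0.6098 0.1155 0.1732] tube f,u,y [-0.0036  0.0871  0.0007] F [0.2342 0.0893 0.0703] w -9.369987181431409e-05 0.0 q [  1.4902  23.0961  87.18    -5.6651  44.8596 102.6895]
[ 0.2283 -0.1212  0.0303]
102 [[-0.0132 -0.0252 -0.0299]
 [ 0.002   0.0065  0.0023]
 [ 0.0232  0.0141  0.0115]]
```

Run:
```python
from h import *
n=5; acc={'g':[], 'b':[]}
for _ in range(n):
  a=cam('side'); C=cloud(a); T=(C-MOUTH)@np.c_[fr,ax,ry]
  im=a['image'].astype(int); R,G,B=im[...,0],im[...,1],im[...,2]
  for k,m,y in(('g',(G>R+20)&(G>B+12),0),('b',(B>R+40)&(B>G+20),-.052)):
    P=T[m]-[0,0,y]; P=P[(abs(P[:,2])<.016)&(abs(P[:,0])<.03)&(abs(P[:,1]-.008)<.02)]; acc[k].append(P)
for k in acc:
  P=np.vstack(acc[k]); d=P[(P[:,0]<.010)&(P[:,0]>-.01)]; l=P[P[:,0]>.014]
  print(k,len(P),np.median(P,0),'disc u',np.median(d[:,1]),'slope',np.polyfit(d[:,0],d[:,1],1),'lip',np.median(l,0),len(l))
```

```text
g 489 [0.0017 0.0063 0.0023] disc u 0.00619016312304866 slope [0.0165 0.0063] lip [0.0195 0.0099 0.0026] 74
b 364 [0.0018 0.0063 0.0018] disc u 0.006472996244700314 slope [0.0385 0.0065] lip [0.0166 0.0065 0.001 ] 43
```

```bash
python3 -c "
from h import *
print(env.close_job())"
```

```text
the job is handed in; nothing more can be done
None
```

I opened the green cap, slid the green cell button-up into its tube, pressed the cap shut and handed the job in at about 19 s. No verdict came back. The last depth reading showed the cap lying flat and shut, and after release the cell no longer stuck out of the tube, though I did not measure how far down it sits.

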